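# Press the jar lid home with a quarter turn past contact

## Robot

A 7-joint arm with a two-finger parallel gripper is mounted at the origin on the work surface. World frame = base frame: x ahead of the robot, y to its left, z up, the work surface at z = 0. Lengths are in m, angles in rad, forces in N, time in s.
With the tool pointing down it reaches from about 0.4 to 0.9 m from the base axis. Payload 5.5 kg.
Tool frame: the origin (TCP) lies on the mounting face of the last link; the fingertips stand 173 mm ahead of it and the grasp point (between the pads) lies 155 mm ahead of it; z points along the fingers, y is the direction in which the jaws open and shut (so a half turn about z gives the same grasp; the last joint's range is limited). The gripper opens to 85 mm and grips with 20 to 120 N. Pads are 22 mm wide; open, the fingers measure 114 mm over their backs; the gripper's body (76 mm by 85 mm) begins 54 mm behind the grasp point. The pads swing forward as they close: fully open they stand 13 mm farther back than shut.
Start: joints at [1.402, 0.501, -0.427, 1.55, 0.221, 1.138, -0.21], TCP at [0.272, -0.59, 0.405] pointing down, gripper open.
Joint ranges: [-2.88, 2.88], [-0.31, 2.03], [-1.54, 1.56], [0.2, 2.42], [-1.41, 4.55], [0.19, 2.02], [-2.57, 2.57]. Speed limits (rad/s): [2.57, 2.57, 3.14, 3.14, 3.14, 3.14, 3.14].

## Interface

Orientations are given as a unit quaternion [x, y, z, w].
In Python, from workcell import * gives the robot as it stands. The module is installed in compiled form; this text tells all that it offers.
- The arm moves only by the shell command python3 -m inch 'ROWS' [FORCE]. ROWS is a JSON object of lists of equal length, an entry for each row: "xyz": the shift along the tool's x, y, z in mm, a list of three; "rotation": the turn, a rotation vector about the tool's x, y, z in degrees, a list of three; "fingers": the closure in counts, from 0 (fully open) to 255 (shut). A call has 1 to 8 rows; each row is the pose to reach, as a shift and turn from the pose measured when the call began, along the tool's axes at that moment; what a row does not reach only later rows make up. A row lasts 1/8 s, in which the tool goes at most 62.5 mm and 10.7 degrees, less where a joint would pass 70% of its speed; a pose out of reach is approached as far as the arm can. A call with a gripper value outside its range is refused whole. The fingers move at their own pace and stop on an object; FORCE is the grip in N (left out, the last holds). Time passes only in rows, so rows that repeat a pose let the fingers close. It gives the time, the measured TCP pose, the force and the opening at its end, in the units of the state.
- state(): the state, without advancing time (a new reading comes with each control period).
- read_camera(name): name is "side" or "top" or "wrist"; returns a dict with "img" (480x640x3 uint8, red, green, blue), "depth" (480x640 float32, m along the optical axis (not along the pixel's ray), 0 where there is no reading), "vfov" (degrees; the focal length in pixels is half the picture's height over the tangent of half this angle, whatever the lens; pixels are square), "cx", "cy" (the principal point, pixels), "rvec" (rotation vector, rad) and "tvec" (3), from world to camera coordinates, as OpenCV has them. Camera axes: x right, y down, z forward; pixel columns grow to the right and rows downward; lengths in m; the calibration is good to about 2 mm. A picture is of the moment at which its call begins.
- hand_in(): hands the job in, once; it reports no verdict.
The state is a dict: "time": time; "qpos": joint angles; "dq": joint speeds; "tau": joint torques, N m; "eef_pos": TCP position; "ee_rot": TCP orientation; "ft_force": force on the tool from outside, world axes, zero at the start; "ft_torque": the same for the moment, N m; "opening": finger opening in m.
Only numpy, scipy, OpenCV 4.12 (cv2) and the standard library are available. Lean on these libraries where they do the work, as an engineer would, in place of code of your own. Each camera call takes 0.05 s, during which the arm holds its last target.

## Task

Push the press's tray fully home against its stop so that the jar on it stands under the platen. Then wind the crank clockwise until the platen just meets the jar's lid, and from that first contact add one quarter of a turn, no more or the glass will crack. Let go and leave the crank there.

Things in the scene. Friction and masses are not known exactly. Their poses are not given: they have to be found in the camera images.
- press: Steel bench screw press, fixed to the table: base plate 200 x 190 mm, 14 mm thick, two 22 mm columns at y = +-78 mm, a beam across them (top at 180 mm). Origin: underside of the base plate, on the vertical screw axis. z up; its x axis is the direction in which the tray is pushed home; the tray comes out towards -x.
- tray_knob (a point): Centre (half-way up, 48 mm above the table) of the upright dark wooden post, 20 mm in diameter, 44 mm tall, at the outer end of the sliding tray. With the tray home it is at x = -155 mm, y = 0 in the press's frame, else up to 90 mm farther to -x. The tray slides stiffly (about 2 N) and stops hard at home.
- tray (a joint): How far the tray is out, m: 0 = home against its stop, up to 0.09.
- jar (a point): Closed glass jar, 64 mm in diameter, with a flat steel lid 66 mm wide, fixed upright in the seat of the tray. This point: half-way up the jar on its axis, 65 mm above the table; lid top 100 mm above the table. With the tray home its axis is the screw axis. It cracks when squeezed much harder than the quarter turn does it.
- crank_grip (a point): Centre (half-way up) of the crank's upright dark wooden grip, a cylinder 22 mm in diameter and 48 mm tall that spins freely on its pin, 60 mm from the screw axis. It stands on the crank arm, whose top is 29 mm below this point. About 240 mm above the table at the start; it circles the screw axis and sinks with the screw.
- screw_top (a point): Point on the screw axis in the crank's hub, 209 mm above the table less the screw's descent. Clockwise from above lowers screw, crank and platen by 8 mm a turn. The screw stays where it is left. Turning it takes about 7 N at the grip (less is felt at rest). How far the platen hangs below the screw is set differently each time, so contact comes 0.3 to 1.3 turns after the start and must be felt.
- platen_stem (a point): Point on the screw axis in the screw's shaft, 160 mm above the table less the screw's descent (inside the beam). Below it hangs the 50 mm square steel platen, backed by a preloaded spring: at contact with the lid the force needed at the grip steps up by about 3 N within some 10 degrees, then rises evenly by about 2 N more over the next quarter turn.
- bowl: Bystander: white ceramic dipping bowl, 96 mm across, 38 mm tall, loose. Origin: centre of its underside.
- scraper: Bystander: flat orange plastic scraper, 170 mm long, lying on the table. Origin: underside, where handle meets blade.
- spare_jar: Bystander: another closed glass jar, 66 mm in diameter, 85 mm tall, standing loose on the table. Origin: centre of its underside.

How it is judged:
On the way, in this order (a step that is already met when the one before it is completed fails the run):
1. the tray is home, the jar not yet touched by the platen (value of joint tray below 0.003 m and contact force between jar_lid and platen_face below 20 N), for 0.2 s.
2. with the tray home, the platen has met the lid (value of joint tray below 0.003 m and contact force between jar_lid and platen_face above 100 N), for 0.1 s.
At the end, for the whole second after the job is handed in: The tray is home (within 3 mm of its stop) and the jar is squeezed by the platen with 209 to 268 N, which is the crank standing a quarter turn (about 63 to 117 degrees) past first contact (value of joint tray below 0.003 m and contact force between jar_lid and platen_face between 209 and 268 N); the robot touches nothing.
It fails at once if the jar was squeezed with over 300 N (over 0.4 turn past contact): cracked (contact force between jar_lid and platen_face above 300 N).
It fails at once if the bowl was disturbed (moved over 30 mm) (distance of bowl from where it was at the start of the episode above 0.03 m).
It fails at once if the scraper was disturbed (moved over 30 mm) (distance of scraper from where it was at the start of the episode above 0.03 m).
It fails at once if the spare jar was disturbed (moved over 30 mm) (distance of spare_jar from where it was at the start of the episode above 0.03 m).
It also fails if it takes over 72 s, if anything falls off the work surface, if the arm or the gripper's body presses on something with over 40 N, if the wrist force passes 120 N, or if a joint passes its speed limit or range.

## Working session

There is one attempt and no reset: what is moved stays moved. The work goes in short steps, Python scripts to look and compute and a shell command to move; the robot and the scene stay as the last step left them, time stands still between calls to the robot, and variables do not carry over. Pictures are saved under pics/ and viewed, and the job is handed in when it is done.

```bash
mkdir -p pics; ls
python3 - <<'E'
from workcell import *
import cv2
s=state()
print({k:s[k] for k in s})
for n in("side","top","wrist"):
    c=read_camera(n); cv2.imwrite(f"pics/{n}0.png",c["img"][:,:,::-1]); print(n,c["vfov"],c["cx"],c["cy"],c["rvec"],c["tvec"])
E
```

```text
pics
{'time': 0.0, 'qpos': array([ 1.40218264,  0.50183786, -0.42677915,  1.55144989,  0.22084318,
        1.13828679, -0.21030659]), 'dq': array([ 5.68431529e-06,  3.64990048e-04, -5.78269071e-04,  7.81521014e-04,
        2.07870665e-05, -3.32950788e-04,  2.39076495e-04]), 'tau': array([-1.05003760e-04, -5.69521773e+01, -5.81644535e+00, -2.80943245e+01,
        1.05561130e-02,  1.18933688e-02,  5.94151714e-06]), 'eef_pos': array([ 0.27182702, -0.59004373,  0.40366427]), 'ee_rot': array([ 9.76776093e-01,  2.14260461e-01, -1.94527649e-04, -9.39030278e-04]), 'ft_force': array([1.01151917, 0.60451268, 0.12184907]), 'ft_torque': array([-0.01690069,  0.04712082, -0.0098179 ]), 'opening': 0.0851536886006878}
side 56.41200419454955 325.6725517571676 239.1230933630564 [ 0.56904997 -2.62893363  1.19395249] [0.46843442 0.27255042 0.9561004 ]
top 52.373533508832296 328.3754080810198 239.83427919446146 [ 2.15374859 -2.20786576  0.10095648] [0.00863303 0.52889142 1.24255945]
wrist 60.854584920068326 319.8750324162197 243.96522568659702 [-2.43376636  1.55906144  0.22969208] [-0.64953951 -0.03724583  0.37952263]
```

View pics/top0.png

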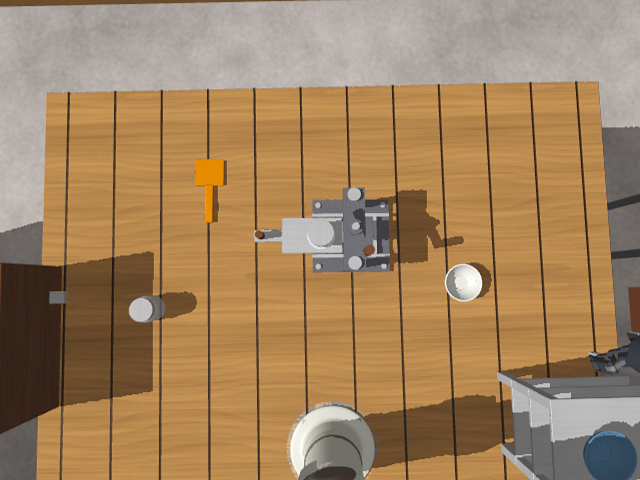

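View pics/side0.png

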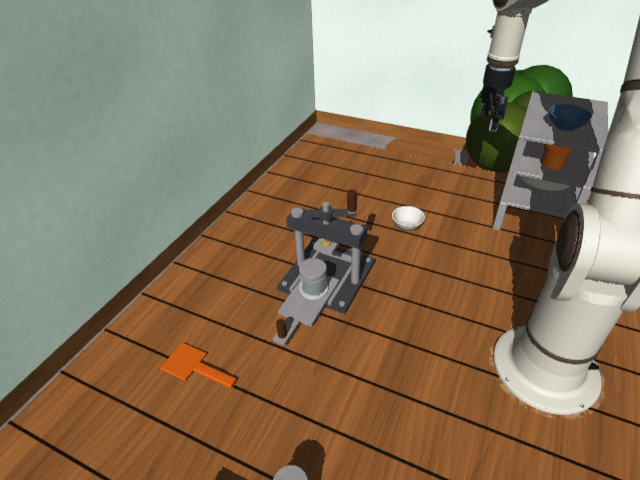

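View pics/wrist0.png

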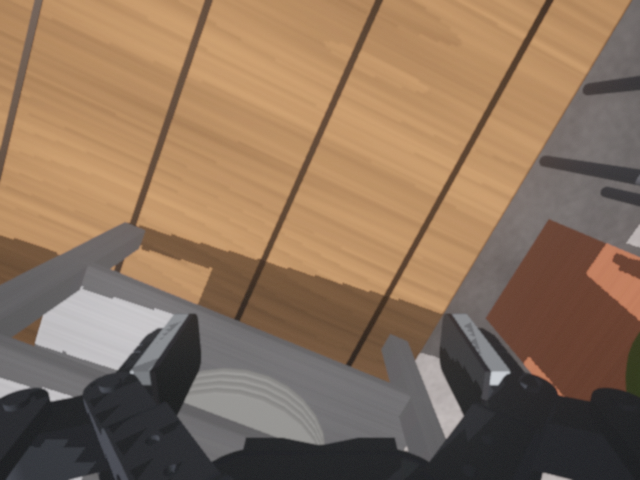

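The top view shows the press at about (352,235), the tray out to the left with its knob at (260,235), the grip at (369,250), the bowl at (464,283), the scraper at (209,190) and the spare jar at (146,309). Next I measure these.

```bash
cat > h.py <<'E'
from workcell import *
import cv2, numpy as np
from scipy.spatial.transform import Rotation as Ro
def K(c):
    f=240/np.tan(np.radians(c["vfov"])/2); return f
def ray(c,u,v):
    R=cv2.Rodrigues(np.array(c["rvec"],float))[0]; t=np.array(c["tvec"],float)
    d=R.T@np.array([(u-c["cx"])/K(c),(v-c["cy"])/K(c),1.]); return -R.T@t,d
def onz(c,u,v,z):
    o,d=ray(c,u,v); return o+d*(z-o[2])/d[2]
def cloud(c):
    R=cv2.Rodrigues(np.array(c["rvec"],float))[0]; t=np.array(c["tvec"],float)
    v,u=np.mgrid[:480,:640]; z=c["depth"]; P=np.dstack([(u-c["cx"])/K(c)*z,(v-c["cy"])/K(c)*z,z])
    return (P-t)@R
def proj(c,p):
    q,_=cv2.projectPoints(np.array([p],float),np.array(c["rvec"],float),np.array(c["tvec"],float),np.array([[K(c),0,c["cx"]],[0,K(c),c["cy"]],[0,0,1]]),None);return q.ravel()
E
python3 - <<'E'
from h import *
for n,roi in(("top",(240,390,180,285)),("side",(265,375,180,350))):
    c=read_camera(n);P=cloud(c);im=c["img"].astype(int)
    np.savez(f"{n}.npz",P=P,im=c["img"])
    u0,u1,v0,v1=roi
    hsv=cv2.cvtColor(c["img"],cv2.COLOR_RGB2HSV)
    # dark reddish-brown wood
    m=((im[...,0]<125)&(im[...,0]-im[...,2]>25)&(im[...,0]-im[...,1]>22)).astype(np.uint8)
    M=np.zeros_like(m);M[v0:v1,u0:u1]=m[v0:v1,u0:u1]
    k,l,st,ce=cv2.connectedComponentsWithStats(M)
    for i in range(1,k):
        if st[i,4]>12:
            p=P[l==i];p=p[c["depth"][l==i]>0]; print(n,st[i],ce[i],np.median(p,0).round(3),"zmax",np.percentile(p[:,2],[2,50,98]).round(3), im[l==i].mean(0).round())
    big=cv2.resize(c["img"][v0:v1,u0:u1],None,fx=4.5 if n=="top" else 3.5,fy=4.5 if n=="top" else 3.5,interpolation=cv2.INTER_CUBIC)
    cv2.imwrite(f"pics/{n}z.png",big[:,:,::-1])
    H=P[...,2]
    for nm,a,b in(("beamtop",.170,.190),("lid",.095,.105),("knobtop",.062,.075),("griptop",.25,.275),("hub",.2,.225)):
        mm=np.zeros(H.shape,bool);mm[v0:v1,u0:u1]=(H[v0:v1,u0:u1]>a)&(H[v0:v1,u0:u1]<b)
        p=P[mm]
        if len(p): print(n,nm,len(p),p.mean(0).round(4),p.min(0).round(3),p.max(0).round(3))
E
```

```text
top [303 180   1  23  23] [303. 191.] [0.663 0.059 0.001] zmax [-0.005  0.001  0.005] [104.  75.  49.]
top [256 182   1  34  34] [256.  198.5] [0.645 0.185 0.001] zmax [-0.003  0.001  0.006] [102.  73.  47.]
top [380 197  10  51  61] [388.24590164 218.08196721] [ 0.588 -0.166  0.001] zmax [-0.004  0.001  0.006] [104.  74.  44.]
top [255 231   8   8  32] [258.625  234.3125] [0.543 0.171 0.071] zmax [0.054 0.071 0.075] [110.  68.  42.]
top [363 245  11  11  67] [368.2238806  249.95522388] [ 0.485 -0.085  0.264] zmax [0.225 0.264 0.268] [117.  73.  48.]
top [257 258   1  27  27] [257. 271.] [0.453 0.184 0.001] zmax [-0.004  0.001  0.005] [112.  81.  53.]
top beamtop 1316 [ 0.5414 -0.0608  0.1816] [ 0.447 -0.088  0.171] [ 0.636 -0.037  0.19 ]
top lid 545 [0.5421 0.0148 0.1006] [ 0.51  -0.037  0.095] [0.574 0.046 0.105]
top knobtop 55 [0.5426 0.1585 0.0704] [ 0.512 -0.     0.062] [0.554 0.179 0.075]
top griptop 93 [ 0.4867 -0.0872  0.2644] [ 0.476 -0.098  0.251] [ 0.497 -0.077  0.27 ]
top hub 378 [ 0.5368 -0.0632  0.2136] [ 0.475 -0.09   0.201] [ 0.583 -0.037  0.224]
side [290 180  85  36
[... 1249 characters left out ...]
 ] zmax [-0.003  0.06   0.071] [76. 43. 26.]
side [265 339  12   6  14] [270.21428571 341.78571429] [ 0.57   0.184 -0.002] zmax [-0.004 -0.002  0.   ] [101.  63.  34.]
side [265 343  18   7  20] [273.65 345.95] [ 0.557  0.191 -0.001] zmax [-0.003 -0.001  0.002] [93. 59. 32.]
side beamtop 1148 [ 0.5329 -0.0524  0.1787] [ 0.445 -0.088  0.17 ] [ 0.637 -0.031  0.189]
side lid 497 [0.5397 0.0095 0.0985] [ 0.453 -0.07   0.095] [0.626 0.05  0.105]
side knobtop 235 [0.5345 0.0537 0.0684] [ 0.452 -0.061  0.062] [0.625 0.183 0.075]
side griptop 87 [ 0.4852 -0.082   0.2598] [ 0.475 -0.098  0.25 ] [ 0.497 -0.073  0.265]
side hub 432 [ 0.5265 -0.0606  0.2105] [ 0.475 -0.09   0.2  ] [ 0.581 -0.032  0.225]
```

View pics/topz.png

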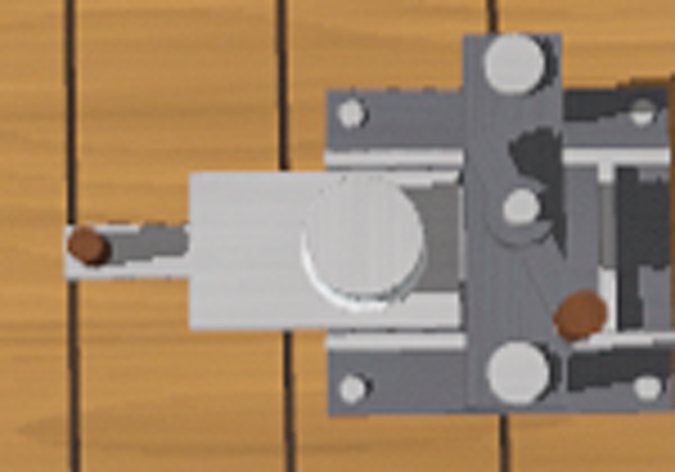

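View pics/sidez.png

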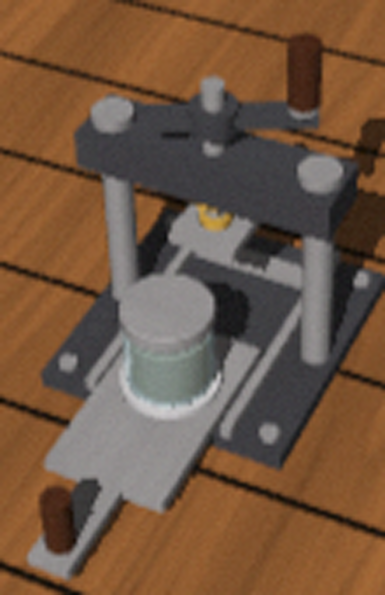

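The zooms show the column caps, the screw tip, the lid, the knob and the grip clearly. The grip is towards the robot and right of the axis.

Run:
```python
from h import *
c=read_camera("top"); s=read_camera("side")
P=cloud(c);Q=cloud(s)
def T(a,b,z): 
    u,v=240+(a+.5)/4.5-.5,180+(b+.5)/4.5-.5; q=onz(c,u,v,z); print((round(u,1),round(v,1)),q.round(4),"depth",P[int(round(v)),int(round(u))].round(3)); return q
def S(a,b,z):
    u,v=265+(a+.5)/3.5-.5,180+(b+.5)/3.5-.5; q=onz(s,u,v,z); print(" side",(round(u,1),round(v,1)),q.round(4),"depth",Q[int(round(v)),int(round(u))].round(3))
print("colA");A=T(514,64,.188);S(112,112,.188)
print("colB");B=T(520,373,.188);S(320,174,.188)
print("lid");L=T(364,241,.1);S(167,297,.1)
print("knob");Kn=T(92,246,.07);S(57,492,.07)
print("grip");G=T(580,315,.264);S(305,42,.264)
print("screwtip");W=T(520,206,.235);S(212,84,.235)
d=L-Kn;print("lid-knob",d,np.linalg.norm(d[:2]),np.degrees(np.arctan2(d[1],d[0])))
e=A-B;print("col ang",np.degrees(np.arctan2(e[1],e[0])),np.linalg.norm(e[:2]))
# corner bolts of base at z~.02
m=(A+B)/2; print("mid",m, "grip-mid",G-m,np.linalg.norm((G-m)[:2]), "tray out",np.dot((m-L)[:2],d[:2]/np.linalg.norm(d[:2])))
```

```text
colA
(353.8, 193.8) [ 0.6182 -0.0636  0.188 ] depth [ 0.617 -0.064  0.191]
 side (296.6, 211.6) [ 0.6168 -0.0583  0.188 ] depth [ 0.617 -0.061  0.185]
colB
(355.2, 262.5) [ 0.4623 -0.062   0.188 ] depth [ 0.463 -0.061  0.191]
 side (356.1, 229.4) [ 0.4608 -0.0534  0.188 ] depth [ 0.462 -0.057  0.186]
lid
(320.5, 233.2) [0.5391 0.0149 0.1   ] depth [0.539 0.016 0.101]
 side (312.4, 264.5) [0.5448 0.0102 0.1   ] depth [0.547 0.008 0.099]
knob
(260.1, 234.3) [0.543 0.166 0.07 ] depth [0.544 0.166 0.068]
 side (280.9, 320.2) [0.5452 0.1672 0.07  ] depth [0.546 0.166 0.069]
grip
(368.5, 249.6) [ 0.4857 -0.086   0.264 ] depth [ 0.485 -0.085  0.266]
 side (351.8, 191.6) [ 0.4865 -0.0867  0.264 ] depth [ 0.487 -0.089  0.262]
screwtip
(355.2, 225.4) [ 0.5407 -0.0615  0.235 ] depth [ 0.542 -0.061  0.234]
 side (325.2, 203.6) [ 0.5394 -0.0575  0.235 ] depth [ 0.54  -0.057  0.234]
lid-knob [-0.00390203 -0.15107878  0.03      ] 0.15112915890471307 -91.47949532140942
col ang -0.5921369926665879 0.15594168038103706
mid [ 0.54022751 -0.06279601  0.188     ] grip-mid [-0.05456515 -0.02321788  0.076     ] 0.05929945348215301 tray out 0.0776404142639603
```

```bash
python3 -m inch '{"xyz":[[0,0,-50],[20,-10,-90],[70,-45,-100],[120,-80,-100],[170,-113,-100],[220,-147,-100],[260,-174,-100],[283,-189,-100]],"rotation":[[0,0,8],[0,0,16],[0,0,24.7],[0,0,24.7],[0,0,24.7],[0,0,24.7],[0,0,24.7],[0,0,24.7]],"fingers":[255,255,255,255,255,255,255,255]}' 40
cat > s.py <<'E'
from h import *
s=state();R=Ro.from_quat(s["ee_rot"]);print("t",round(s["time"],2),"p",s["eef_pos"].round(4),"tip",(s["eef_pos"]+R.apply([0,0,.173])).round(4),"x_t",R.apply([1,0,0]).round(3),"y_t",R.apply([0,1,0]).round(3),"F",s["ft_force"].round(2),"M",s["ft_torque"].round(2),"open",round(s["opening"],4))
E
python3 s.py
```

```text
time: 1.35
eef_pos: [0.4514, -0.297, 0.505]
ee_rot: [1.0, 0.002, 0.0, -0.0]
ft_force: [-0.9, -1.2, -0.1]
opening: 0.0002
t 1.35 p [ 0.4514 -0.297   0.505 ] tip [ 0.4515 -0.2969  0.332 ] x_t [1.    0.005 0.001] y_t [ 0.005 -1.    -0.   ] F [-0.9  -1.17 -0.14] M [0.01 0.06 0.02] open 0.0002
```

```bash
python3 -m inch '{"xyz":[[5,-40,0],[20,-95,0],[35,-150,0],[50,-205,0],[65,-260,0],[80,-315,0],[90,-370,0],[93,-425,0]],"rotation":[[0,0,0],[0,0,0],[0,0,0],[0,0,0],[0,0,0],[0,0,0],[0,0,0],[0,0,0]],"fingers":[255,255,255,255,255,255,255,255]}'; python3 s.py
```

```text
time: 2.35
eef_pos: [0.5427, 0.13, 0.5053]
ee_rot: [1.0, 0.002, 0.001, -0.0]
ft_force: [-0.4, 1.0, 0.7]
opening: 0.0001
t 2.35 p [0.5427 0.13   0.5053] tip [0.5429 0.1301 0.3323] x_t [1.    0.004 0.001] y_t [ 0.004 -1.    -0.001] F [-0.43  1.04  0.66] M [-0.02 -0.1   0.01] open 0.0001
```

```bash
python3 -m inch '{"xyz":[[0,-50,0],[0,-90,30],[0,-105,85],[0,-105,140],[0,-105,195],[0,-105,245],[0,-105,280],[0,-105,292]],"rotation":[[0,0,0],[0,0,0],[0,0,0],[0,0,0],[0,0,0],[0,0,0],[0,0,0],[0,0,0]],"fingers":[255,255,255,255,255,255,255,255]}'; python3 s.py
python3 - <<'E'
from h import *
c=read_camera("side");cv2.imwrite("pics/s1.png",cv2.resize(c["img"][170:430,200:440],None,fx=2.3,fy=2.3)[:,:,::-1])
E
```

```text
time: 3.35
eef_pos: [0.5417, 0.2347, 0.2111]
ee_rot: [1.0, 0.002, -0.001, 0.0]
ft_force: [0.5, 0.7, 0.2]
opening: 0.0001
t 3.35 p [0.5417 0.2347 0.2111] tip [0.5413 0.2345 0.0381] x_t [ 1.     0.004 -0.002] y_t [ 0.004 -1.     0.001] F [0.52 0.72 0.24] M [-0.02  0.04 -0.02] open 0.0001
```

View pics/s1.png

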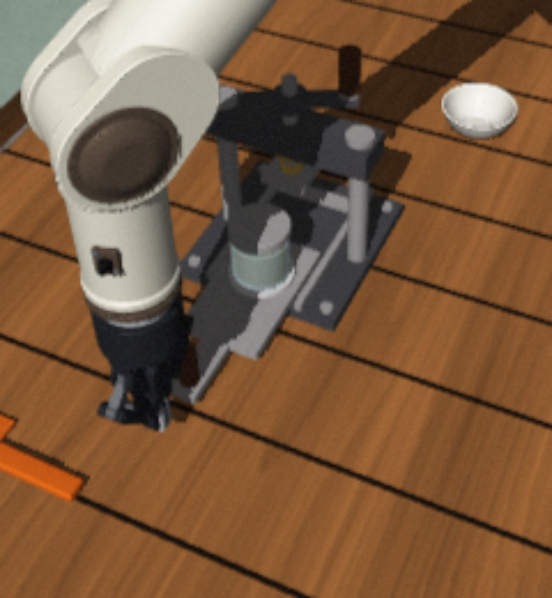

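The shut fingers stand just outside the knob at about (165,400), clear of the scraper. Now I push slowly.

```bash
python3 -m inch '{"xyz":[[1,15,0],[2,30,0],[2,45,0],[2,58,0],[2,71,0],[2,84,0],[2,94,0],[2,100,0]],"rotation":[[0,0,0],[0,0,0],[0,0,0],[0,0,0],[0,0,0],[0,0,0],[0,0,0],[0,0,0]],"fingers":[255,255,255,255,255,255,255,255]}'; python3 s.py
for i in 1 ; do python3 -m inch '{"xyz":[[0,4,0],[0,8,0]],"rotation":[[0,0,0],[0,0,0]],"fingers":[255,255]}';done
```

```text
time: 4.4
eef_pos: [0.5443, 0.1338, 0.2109]
ee_rot: [1.0, 0.002, -0.001, 0.0]
ft_force: [0.2, 2.7, 2.3]
opening: 0.0003
t 4.4 p [0.5443 0.1338 0.2109] tip [0.5439 0.1337 0.038 ] x_t [ 1.     0.004 -0.002] y_t [ 0.004 -1.     0.001] F [0.18 2.75 2.33] M [ 0.39 -0.09  0.01] open 0.0003
time: 4.65
eef_pos: [0.5442, 0.1259, 0.2109]
ee_rot: [1.0, 0.002, -0.001, 0.0]
ft_force: [-0.2, 2.4, 1.6]
opening: -0.0003
```

```bash
python3 -m inch '{"xyz":[[0,4,0],[0,7,0]],"rotation":[[0,0,0],[0,0,0]],"fingers":[255,255]}';python3 -m inch '{"xyz":[[0,3,0]],"rotation":[[0,0,0]],"fingers":[255]}';python3 -m inch '{"xyz":[[0,3,0]],"rotation":[[0,0,0]],"fingers":[255]}';python3 -m inch '{"xyz":[[0,3,0]],"rotation":[[0,0,0]],"fingers":[255]}'
```

```text
time: 4.9
eef_pos: [0.5441, 0.1187, 0.2108]
ee_rot: [1.0, 0.002, -0.001, 0.0]
ft_force: [0.5, 2.5, 2.0]
opening: -0.0003
time: 5.03
eef_pos: [0.544, 0.117, 0.211]
ee_rot: [1.0, 0.003, -0.001, -0.001]
ft_force: [0.9, 8.9, -1.2]
opening: 0.0001
time: 5.15
eef_pos: [0.5438, 0.1164, 0.2111]
ee_rot: [1.0, 0.004, -0.001, -0.003]
ft_force: [-0.0, 9.4, -1.8]
opening: -0.0
time: 5.28
eef_pos: [0.5436, 0.1158, 0.2111]
ee_rot: [1.0, 0.005, -0.0, -0.005]
ft_force: [0.8, 8.7, -1.5]
opening: 0.0001
```

The force steps from 2.5 to 9 N at y=0.117, which was the expected stop at 0.118. I back off, rise and check.

```bash
python3 -m inch '{"xyz":[[0,-20,0],[0,-40,-30],[0,-40,-90],[0,-40,-150],[0,-40,-210],[0,-40,-260],[0,-40,-285],[0,-40,-290]],"rotation":[[0,0,0],[0,0,0],[0,0,0],[0,0,0],[0,0,0],[0,0,0],[0,0,0],[0,0,0]],"fingers":[255,255,255,0,0,0,0,0]}'; python3 s.py
python3 - <<'E'
from h import *
for n in("side","top"):
    c=read_camera(n);P=cloud(c);s=(slice(170,350),slice(240,400))
    cv2.imwrite(f"pics/{n}2.png",cv2.resize(c["img"][s],None,fx=3.5,fy=3.3,interpolation=cv2.INTER_CUBIC)[:,:,::-1])
E
```

```text
time: 6.28
eef_pos: [0.5435, 0.1522, 0.5029]
ee_rot: [1.0, 0.004, 0.001, -0.005]
ft_force: [0.3, 0.1, -0.6]
opening: 0.085
t 6.28 p [0.5435 0.1522 0.5029] tip [0.5439 0.1539 0.3299] x_t [1.    0.008 0.002] y_t [ 0.008 -1.    -0.01 ] F [ 0.27  0.15 -0.59] M [0.01 0.05 0.04] open 0.085
```

View pics/side2.png

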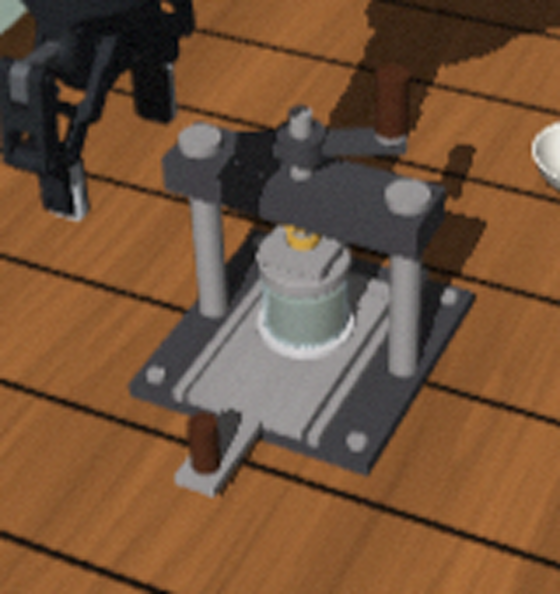

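View pics/top2.png

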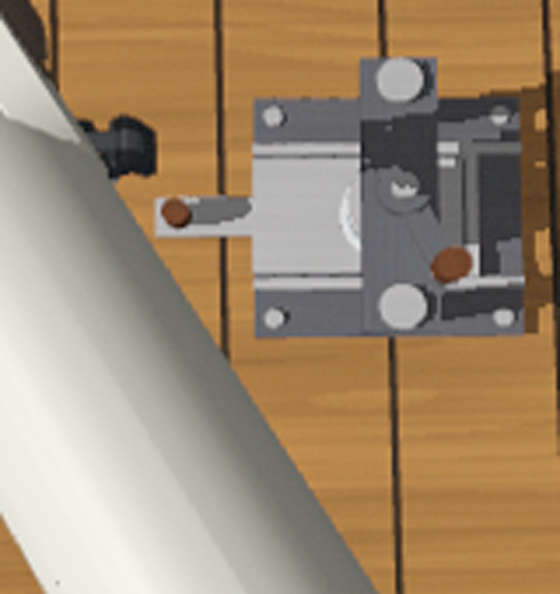

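The tray plate is flush with the base edge. The knob at top pixel (290,234) gives y≈0.092 against 0.094 expected, so the tray is home, and the crank hasn't moved. Next I go above the grip.

```bash
python3 -m inch '{"xyz":[[-5,40,0],[-20,90,0],[-35,140,0],[-48,190,0],[-57,225,0],[-59,238,0],[-59,238,0]],"rotation":[[0,0,0],[-0.3,0,0.2],[-0.6,0,0.5],[-0.6,0,0.5],[-0.6,0,0.5],[-0.6,0,0.5],[-0.6,0,0.5]],"fingers":[0,0,0,0,0,0,0]}'; python3 s.py
python3 - <<'E'
from h import *
c=read_camera("wrist");cv2.imwrite("pics/w3.png",c["img"][:,:,::-1])
c=read_camera("top");cv2.imwrite("pics/t3.png",c["img"][:,:,::-1])
E
```

```text
time: 7.25
eef_pos: [0.4861, -0.0867, 0.4976]
ee_rot: [1.0, -0.001, -0.001, -0.0]
ft_force: [0.1, 0.9, 0.1]
opening: 0.0856
t 7.25 p [ 0.4861 -0.0867  0.4976] tip [ 0.4856 -0.0867  0.3246] x_t [ 1.    -0.002 -0.003] y_t [-0.002 -1.    -0.   ] F [0.1  0.88 0.05] M [ 0.06  0.02 -0.01] open 0.0856
```

View pics/w3.png

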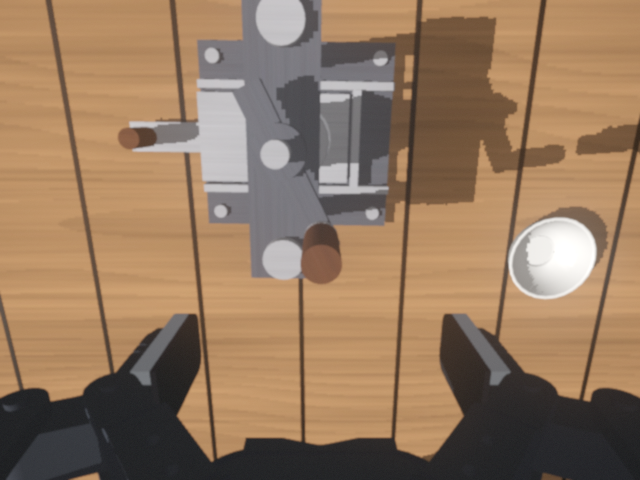

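The wrist view has the grip top at (322,264), centred between the jaws, and the screw at (275,153). I cross-check with rays, then descend.

```bash
python3 - <<'E'
from h import *
c=read_camera("wrist")
print(onz(c,322,263,.264),onz(c,275,153,.235),onz(c,280,18,.188),onz(c,285,259,.188))
P=cloud(c);print(P[263,322],P[153,275],P[259,285])
E
python3 -m inch '{"xyz":[[0,0,20],[0,0,45],[0,0,70],[0,0,88],[0,0,96],[0,0,96]],"rotation":[[0,0,0],[0,0,0],[0,0,0],[0,0,0],[0,0,0],[0,0,0]],"fingers":[0,0,0,0,0,0]}'; python3 s.py
```

```text
[ 0.48756346 -0.08658514  0.264     ] [ 0.54214197 -0.06039497  0.235     ] [ 0.6196269  -0.06080918  0.188     ] [ 0.46388203 -0.0602605   0.188     ]
[ 0.48769985 -0.08658318  0.26438831] [ 0.54199978 -0.06018245  0.23303779] [ 0.46389171 -0.06026308  0.18802844]
time: 8.15
eef_pos: [0.4866, -0.0841, 0.4023]
ee_rot: [1.0, 0.002, -0.001, -0.0]
ft_force: [0.7, 0.3, -0.7]
opening: 0.0853
t 8.15 p [ 0.4866 -0.0841  0.4023] tip [ 0.4863 -0.084   0.2293] x_t [ 1.     0.004 -0.002] y_t [ 0.004 -1.    -0.   ] F [ 0.71  0.3  -0.68] M [-0.05  0.03 -0.01] open 0.0853
```

```bash
python3 -m inch '{"xyz":[[1,2.5,0],[1,2.5,0],[1,2.5,0],[1,2.5,0],[1,2.5,0],[1,2.5,0]],"rotation":[[0,0,0],[0,0,0],[0,0,0],[0,0,0],[0,0,0],[0,0,0]],"fingers":[255,255,255,255,255,255]}' 60; python3 s.py
python3 - <<'E'
from h import *
c=read_camera("wrist");cv2.imwrite("pics/w4.png",c["img"][:,:,::-1])
E
```

```text
time: 8.9
eef_pos: [0.4877, -0.0869, 0.4027]
ee_rot: [1.0, 0.002, -0.001, 0.0]
ft_force: [-2.5, -1.8, 5.1]
opening: 0.0206
t 8.9 p [ 0.4877 -0.0869  0.4027] tip [ 0.4875 -0.087   0.2297] x_t [ 1.     0.003 -0.001] y_t [ 0.003 -1.     0.   ] F [-2.49 -1.83  5.1 ] M [-0.36  0.38  0.02] open 0.0206
```

View pics/w4.png

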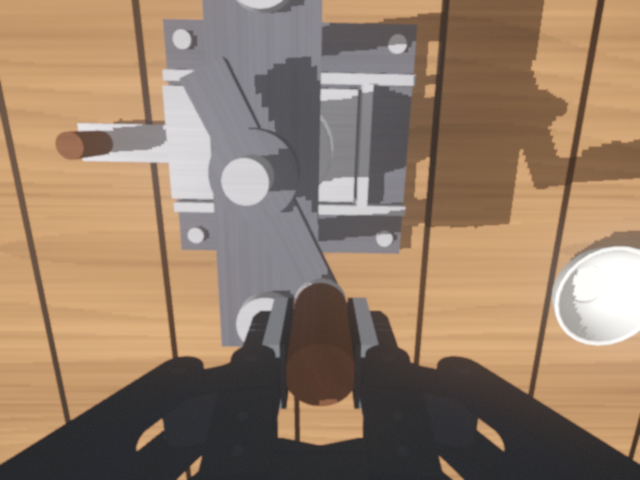

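The grip is held, opening 20.6 mm. I'll write a planning helper that prints the arc rows and the tangential force.

```bash
cat > arc.py <<'E'
import sys
from h import *
C=np.array([.5415,-.0605]);TH0=206.1;Z0=.4027
def ang():
    s=state();p=s["eef_pos"];d=p[:2]-C;th=np.degrees(np.arctan2(d[1],d[0]));R=Ro.from_quat(s["ee_rot"])
    return s,p,d,th,R
if __name__=="__main__":
    s,p,d,th,R=ang();off=float(sys.argv[1]) # whole turns already counted -> degrees travelled guess
    tr=(TH0-th)%360
    while tr<off-100: tr+=360
    r=np.radians(th);tan=np.array([np.sin(r),-np.cos(r)])
    F=s["ft_force"];print("t",round(s["time"],2),"travel",round(tr,1),"rad",round(np.hypot(*d)*1e3,2),"z",p[2].round(4),"Ftan",round(-F[:2]@tan,2),"Frad",round(F[:2]@(d/np.hypot(*d)),2),"Fz",F[2].round(2),"x_t",R.apply([1,0,0]).round(3),"y_t",R.apply([0,1,0]).round(3),"open",round(s["opening"],4))
    calls=[int(a) for a in sys.argv[2].split(",")];step=float(sys.argv[3])
    cur=tr;pos=p
    for n in calls:
        rows=[];st=pos
        for i in range(n):
            cur+=step;a=np.radians(TH0-cur)
            q=np.array([*(C+.06*np.array([np.cos(a),np.sin(a)])),Z0-.008*cur/360])
            rows.append((R.inv().apply(q-st)*1e3).round(1).tolist());pos=q
        print(cur.round(0) if hasattr(cur,'round') else cur,rows)
E
python3 arc.py 0 8 8
```

```text
t 8.95 travel 360.0 rad 59.91 z 0.4027 Ftan 0.82 Frad 1.96 Fz 6.21 x_t [ 1.     0.003 -0.001] y_t [ 0.003 -1.     0.   ] open 0.0207
424.0 [[-3.2, -7.7, 8.2], [-5.2, -15.9, 8.4], [-6.1, -24.2, 8.5], [-5.8, -32.5, 8.7], [-4.3, -40.8, 8.9], [-1.7, -48.7, 9.1], [2.0, -56.3, 9.2], [6.6, -63.2, 9.4]]
```

```bash
sed -i 's/tr=(TH0-th)%360/tr=(TH0-th+20)%360-20/' arc.py
python3 -m inch '{"xyz":[[-3.2,-7.7,0.2],[-5.2,-15.9,0.4],[-6.1,-24.2,0.5],[-5.8,-32.5,0.7],[-4.3,-40.8,0.9],[-1.7,-48.7,1.1],[2,-56.3,1.2],[6.6,-63.2,1.4]],"rotation":[[0,0,0],[0,0,0],[0,0,0],[0,0,0],[0,0,0],[0,0,0],[0,0,0],[0,0,0]],"fingers":[255,255,255,255,255,255,255,255]}'; python3 arc.py 0 2,2,2,2 6
```

```text
time: 9.95
eef_pos: [0.4938, -0.0252, 0.4014]
ee_rot: [1.0, 0.001, -0.001, 0.002]
ft_force: [-3.6, -7.3, 6.6]
opening: 0.0207
t 9.95 travel 62.6 rad 59.37 z 0.4014 Ftan 7.95 Frad -1.47 Fz 6.63 x_t [ 1.     0.001 -0.003] y_t [ 0.001 -1.     0.003] open 0.0207
75.0 [[3.5, -5.2, 0.2], [8.0, -9.6, 0.3]]
87.0 [[4.9, -3.9, 0.1], [10.2, -7.3, 0.2]]
99.0 [[5.6, -2.8, 0.1], [11.5, -5.0, 0.2]]
111.0 [[6.1, -1.6, 0.1], [12.3, -2.5, 0.2]]
```

```bash
g(){ python3 arc.py 0 1 6 | head -1 | cut -c1-95; }
R='"rotation":[[0,0,0],[0,0,0]],"fingers":[255,255]'
python3 -m inch '{"xyz":[[3.5,-5.2,0.2],[8,-9.6,0.3]],"rotation":[[0,0,0],[0,0,0]],"fingers":[255,255]}' >/dev/null;g
python3 -m inch '{"xyz":[[4.9,-3.9,0.1],[10.2,-7.3,0.2]],"rotation":[[0,0,0],[0,0,0]],"fingers":[255,255]}' >/dev/null;g
python3 -m inch '{"xyz":[[5.6,-2.8,0.1],[11.5,-5,0.2]],"rotation":[[0,0,0],[0,0,0]],"fingers":[255,255]}'>/dev/null;g
python3 -m inch '{"xyz":[[6.1,-1.6,0.1],[12.3,-2.5,0.2]],"rotation":[[0,0,0],[0,0,0]],"fingers":[255,255]}'>/dev/null;g
python3 arc.py 0 2,2,2,2 6
```

```text
t 10.2 travel 73.6 rad 59.44 z 0.4011 Ftan 7.31 Frad -0.94 Fz 6.82 x_t [ 1.    -0.    -0.005] y
t 10.45 travel 84.9 rad 59.42 z 0.4009 Ftan 6.84 Frad 1.27 Fz 9.06 x_t [ 1.    -0.001 -0.008] y
t 10.7 travel 96.4 rad 59.52 z 0.4006 Ftan 7.63 Frad 0.73 Fz 7.67 x_t [ 1.    -0.002 -0.011] y_
t 10.95 travel 107.9 rad 59.8 z 0.4004 Ftan 6.35 Frad 0.38 Fz 8.21 x_t [ 1.    -0.001 -0.014] y
t 10.95 travel 107.9 rad 59.8 z 0.4004 Ftan 6.35 Frad 0.38 Fz 8.21 x_t [ 1.    -0.001 -0.014] y_t [-0.001 -1.     0.006] open 0.0206
120.0 [[6.2, -0.8, 0.1], [12.5, -0.7, 0.1]]
132.0 [[6.2, 0.7, 0.1], [12.4, 2.1, 0.1]]
144.0 [[6.0, 2.0, 0.1], [11.7, 4.6, 0.1]]
156.0 [[5.4, 3.2, 0.1], [10.4, 7.0, 0.2]]
```

```bash
cat > arc.py <<'E'
import sys
from h import *
C=np.array([.5415,-.0605]);TH0=206.1;Z0=.4027-.155
RN=Ro.from_matrix(np.diag([1.,-1,-1]));G=np.array([0,0,.155])
s=state();R=Ro.from_quat(s["ee_rot"]);p=s["eef_pos"]+R.apply(G);d=p[:2]-C;th=np.degrees(np.arctan2(d[1],d[0]))
off=float(sys.argv[1]);tr=(TH0-th+20)%360-20
while tr<off-100: tr+=360
r=np.radians(th);tan=np.array([np.sin(r),-np.cos(r)])
F=s["ft_force"];rot=np.degrees((R.inv()*RN).as_rotvec())
print("t",round(s["time"],2),"travel",round(tr,1),"rad",round(np.hypot(*d)*1e3,2),"dz",round((p[2]-(Z0-.008*tr/360))*1e3,2),"Ftan",round(-F[:2]@tan,2),"Frad",round(F[:2]@(d/np.hypot(*d)),2),"Fz",F[2].round(2),"rotfix",rot.round(2),"open",round(s["opening"],4))
if len(sys.argv)>2:
    calls=[int(a) for a in sys.argv[2].split(",")];step=float(sys.argv[3])
    cur=tr;pos=s["eef_pos"];RR=R
    for n in calls:
        rows=[];st=pos
        for i in range(n):
            cur+=step;a=np.radians(TH0-cur)
            q=np.array([*(C+.06*np.array([np.cos(a),np.sin(a)])),Z0-.008*cur/360])-RN.apply(G)
            rows.append((RR.inv().apply(q-st)*1e3).round(1).tolist());pos=q
        print(round(cur),rows);RR=RN
E
python3 arc.py 0 2,2,2,2 6
```

```text
t 10.95 travel 105.6 rad 59.16 dz 0.02 Ftan 6.33 Frad 0.63 Fz 8.21 rotfix [ 0.37  0.8  -0.08] open 0.0206
118 [[3.9, -0.6, 0.1], [10.2, -0.8, 0.1]]
130 [[6.3, 0.5, 0.1], [12.4, 1.6, 0.3]]
142 [[6.0, 1.8, 0.1], [11.8, 4.2, 0.3]]
154 [[5.5, 3.0, 0.1], [10.7, 6.6, 0.3]]
```

```bash
g(){ python3 arc.py 0; }
python3 -m inch '{"xyz":[[3.9,-0.6,0.1],[10.2,-0.8,0.1]],"rotation":[[0.2,0.4,0],[0.4,0.9,0]],"fingers":[255,255]}' >/dev/null;g
python3 -m inch '{"xyz":[[6.3,0.5,0.1],[12.4,1.6,0.3]],"rotation":[[0,0.1,0],[0,0.2,0]],"fingers":[255,255]}' >/dev/null;g
python3 -m inch '{"xyz":[[6,1.8,0.1],[11.8,4.2,0.3]],"rotation":[[0,0.1,0],[0,0.2,0]],"fingers":[255,255]}'>/dev/null;g
python3 -m inch '{"xyz":[[5.5,3,0.1],[10.7,6.6,0.3]],"rotation":[[0,0.1,0],[-0.1,0.2,0]],"fingers":[255,255]}'>/dev/null;
python3 arc.py 0 2,2,2,2 6
```

```text
t 11.2 travel 116.5 rad 59.36 dz 0.02 Ftan 6.07 Frad -3.27 Fz 8.33 rotfix [ 0.07  0.09 -0.11] open 0.0204
t 11.45 travel 127.6 rad 59.37 dz 0.05 Ftan 6.85 Frad -3.29 Fz 8.41 rotfix [ 0.09  0.1  -0.08] open 0.0207
t 11.7 travel 138.5 rad 59.37 dz 0.04 Ftan 5.02 Frad -3.01 Fz 8.64 rotfix [ 0.07  0.11 -0.03] open 0.0205
t 11.95 travel 149.0 rad 59.43 dz 0.05 Ftan 7.33 Frad -1.7 Fz 8.0 rotfix [0.08 0.1  0.05] open 0.0204
161 [[5.1, 3.4, 0.2], [9.8, 7.6, 0.3]]
173 [[4.2, 4.7, 0.1], [7.9, 9.7, 0.3]]
185 [[3.1, 5.4, 0.1], [5.7, 11.2, 0.3]]
197 [[1.9, 6.0, 0.1], [3.3, 12.1, 0.3]]
```

```bash
g(){ python3 arc.py 0; }
python3 -m inch '{"xyz":[[5.1,3.4,0.2],[9.8,7.6,0.3]],"rotation":[[0,0.1,0],[0,0.2,0]],"fingers":[255,255]}' >/dev/null;g
python3 -m inch '{"xyz":[[4.2,4.7,0.1],[7.9,9.7,0.3]],"rotation":[[-0.1,0.1,0],[-0.1,0.1,0]],"fingers":[255,255]}' >/dev/null;g
python3 -m inch '{"xyz":[[3.1,5.4,0.1],[5.7,11.2,0.3]],"rotation":[[-0.1,0,0],[-0.2,0.1,0]],"fingers":[255,255]}'>/dev/null;g
python3 -m inch '{"xyz":[[1.9,6,0.1],[3.3,12.1,0.3]],"rotation":[[-0.1,0,0],[-0.2,0,0]],"fingers":[255,255]}'>/dev/null;
python3 arc.py 150 2,2,2,2 6
```

```text
t 12.2 travel 159.1 rad 59.7 dz 0.02 Ftan 6.36 Frad -5.13 Fz 8.12 rotfix [0.04 0.15 0.13] open 0.0206
t 12.45 travel 168.7 rad 59.72 dz 0.08 Ftan 7.15 Frad -3.25 Fz 6.97 rotfix [0.   0.22 0.26] open 0.0203
t 12.7 travel 177.8 rad 59.77 dz 0.14 Ftan 7.1 Frad -0.54 Fz 5.73 rotfix [-0.03  0.21  0.44] open 0.0207
t 12.95 travel 186.2 rad 59.75 dz 0.19 Ftan 6.79 Frad 4.0 Fz 1.03 rotfix [-0.13  0.16  0.66] open 0.0208
198 [[1.6, 5.6, 0.3], [2.7, 11.8, 0.4]]
210 [[0.5, 6.3, 0.1], [0.4, 12.5, 0.3]]
222 [[-0.8, 6.2, 0.1], [-2.2, 12.3, 0.3]]
234 [[-2.1, 5.9, 0.1], [-4.7, 11.6, 0.3]]
```

```bash
g(){ python3 arc.py 180; }
python3 -m inch '{"xyz":[[1.6,5.6,0.3],[2.7,11.8,0.4]],"rotation":[[-0.1,0.1,0.3],[-0.3,0.2,0.8]],"fingers":[255,255]}' >/dev/null;g
python3 -m inch '{"xyz":[[0.5,6.3,0.1],[0.4,12.5,0.3]],"rotation":[[-0.1,0,0.1],[-0.2,0,0.2]],"fingers":[255,255]}' >/dev/null;g
python3 -m inch '{"xyz":[[-0.8,6.2,0.1],[-2.2,12.3,0.3]],"rotation":[[-0.1,0,0.1],[-0.2,0,0.2]],"fingers":[255,255]}'>/dev/null;g
python3 -m inch '{"xyz":[[-2.1,5.9,0.1],[-4.7,11.6,0.3]],"rotation":[[-0.1,0,0.1],[-0.2,0,0.2]],"fingers":[255,255]}'>/dev/null;
python3 arc.py 200 2,2,2,2 6
```

```text
t 13.2 travel 194.6 rad 60.06 dz 0.12 Ftan 6.6 Frad -2.44 Fz 4.75 rotfix [-0.08  0.04  0.06] open 0.0202
t 13.45 travel 202.6 rad 60.0 dz 0.18 Ftan 7.57 Frad 3.64 Fz 0.45 rotfix [-0.18 -0.06  0.1 ] open 0.0208
t 13.7 travel 210.6 rad 59.94 dz 0.29 Ftan 7.48 Frad 7.11 Fz -3.56 rotfix [-0.29 -0.34  0.13] open 0.0206
t 13.95 travel 218.9 rad 59.87 dz 0.33 Ftan 8.15 Frad 11.79 Fz -7.19 rotfix [-0.35 -0.77  0.13] open 0.0206
231 [[0.5, 5.1, 0.4], [-1.9, 10.9, 0.5]]
243 [[-2.9, 5.6, 0.1], [-6.4, 10.8, 0.3]]
255 [[-4.0, 4.8, 0.1], [-8.5, 9.2, 0.3]]
267 [[-4.9, 3.9, 0.1], [-10.3, 7.2, 0.3]]
```

```bash
python3 - <<'E'
t=open('arc.py').read()
t=t.replace("rows=[];st=pos\n","rows=[];st=pos;c0=cur\n")
t=t.replace("print(round(cur),rows);RR=RN","cur=c0+.72*(cur-c0);a=np.radians(TH0-cur);pos=np.array([*(C+.06*np.array([np.cos(a),np.sin(a)])),Z0-.008*cur/360])-RN.apply(G);print(round(cur),rows);RR=RN")
open('arc.py','w').write(t)
E
python3 arc.py 200 2,2,2 6
```

```text
t 13.95 travel 218.9 rad 59.87 dz 0.33 Ftan 8.15 Frad 11.79 Fz -7.19 rotfix [-0.35 -0.77  0.13] open 0.0206
228 [[0.5, 5.1, 0.4], [-1.9, 10.9, 0.5]]
236 [[-2.6, 5.7, 0.1], [-5.8, 11.1, 0.3]]
245 [[-3.4, 5.3, 0.1], [-7.4, 10.1, 0.3]]
```

```bash
g(){ python3 arc.py 200; }
python3 -m inch '{"xyz":[[0.5,5.1,0.4],[-1.9,10.9,0.5]],"rotation":[[-0.2,-0.4,0.1],[-0.5,-0.8,0.2]],"fingers":[255,255]}' >/dev/null;g
python3 -m inch '{"xyz":[[-2.6,5.7,0.1],[-5.8,11.1,0.3]],"rotation":[[-0.1,-0.1,0.1],[-0.2,-0.2,0.1]],"fingers":[255,255]}' >/dev/null;g
python3 -m inch '{"xyz":[[-3.4,5.3,0.1],[-7.4,10.1,0.3]],"rotation":[[-0.1,-0.1,0.1],[-0.2,-0.2,0.1]],"fingers":[255,255]}'>/dev/null;
python3 arc.py 200 2,2,2,2 6
```

```text
t 14.2 travel 227.0 rad 60.3 dz 0.28 Ftan 7.82 Frad 3.41 Fz -1.89 rotfix [-0.12 -0.21  0.14] open 0.0208
t 14.45 travel 235.4 rad 60.36 dz 0.4 Ftan 8.52 Frad 5.44 Fz -2.9 rotfix [-0.18 -0.35  0.23] open 0.0204
t 14.7 travel 243.9 rad 60.45 dz 0.52 Ftan 9.41 Frad 5.27 Fz -4.16 rotfix [-0.21 -0.53  0.3 ] open 0.0202
253 [[-3.0, 3.9, 0.6], [-7.6, 8.2, 0.7]]
261 [[-4.8, 4.1, 0.1], [-9.9, 7.6, 0.3]]
270 [[-5.3, 3.3, 0.1], [-11.0, 6.1, 0.3]]
278 [[-5.8, 2.5, 0.1], [-11.8, 4.3, 0.3]]
```

```bash
sed -i 's/C=np.array(\[.5415,-.0605\])/C=np.array([.5419,-.0609])/' arc.py; g(){ python3 arc.py 200; }
python3 -m inch '{"xyz":[[-3,3.9,0.6],[-7.6,8.2,0.7]],"rotation":[[-0.1,-0.3,0.1],[-0.3,-0.7,0.3]],"fingers":[255,255]}' >/dev/null;g
python3 -m inch '{"xyz":[[-4.8,4.1,0.1],[-9.9,7.6,0.3]],"rotation":[[-0.1,-0.1,0.1],[-0.1,-0.2,0.1]],"fingers":[255,255]}' >/dev/null;
python3 arc.py 200 2,2,2,2 6
```

```text
t 14.95 travel 252.0 rad 59.95 dz 0.58 Ftan 10.76 Frad 5.7 Fz -4.59 rotfix [-0.1  -0.32  0.15] open 0.0205
t 15.2 travel 260.7 rad 60.03 dz 0.64 Ftan 9.18 Frad 5.31 Fz -6.06 rotfix [-0.17 -0.57  0.17] open 0.0207
269 [[-3.8, 2.9, 0.7], [-9.4, 5.7, 0.8]]
278 [[-5.7, 2.5, 0.1], [-11.7, 4.4, 0.3]]
287 [[-6.1, 1.6, 0.1], [-12.3, 2.6, 0.3]]
295 [[-6.2, 0.7, 0.1], [-12.5, 0.8, 0.3]]
```

The tangential force has risen from about 7 to 9–10.7 N around 240–252°, so this may be contact. I look at the gap before going on.

```bash
python3 - <<'E'
from h import *
c=read_camera("side");P=cloud(c)
cv2.imwrite("pics/s5.png",cv2.resize(c["img"][180:290,270:390],None,fx=5,fy=5,interpolation=cv2.INTER_CUBIC)[:,:,::-1])
print(proj(c,[.5417,-.0607,.1]),proj(c,[.5417,-.0607,.209-.0058]))
for u in range(312,342,3):
    print(u,[(v,tuple(P[v,u].round(3))) for v in range(228,262,3)] if u in(324,327,330) else "")
E
python3 arc.py 200
```

```text
[326.08676332 246.62005492] [325.18560985 213.67078688]
312 
315 
318 
321 
324 [(228, (np.float64(0.535), np.float64(-0.04), np.float64(0.178))), (231, (np.float64(0.534), np.float64(-0.036), np.float64(0.172))), (234, (np.float64(0.534), np.float64(-0.035), np.float64(0.163))), (237, (np.float64(0.534), np.float64(-0.035), np.float64(0.155))), (240, (np.float64(0.538), np.float64(-0.043), np.float64(0.138))), (243, (np.float64(0.544), np.float64(-0.055), np.float64(0.116))), (246, (np.float64(0.542), np.float64(-0.05), np.float64(0.111))), (249, (np.float64(0.539), np.float64(-0.044), np.float64(0.107))), (252, (np.float64(0.535), np.float64(-0.035), np.float64(0.106))), (255, (np.float64(0.534), np.float64(-0.032), np.float64(0.099))), (258, (np.float64(0.533), np.float64(-0.03), np.float64(0.091))), (261, (np.float64(0.534), np.float64(-0.032), np.float64(0.079)))]
327 [(228, (np.float64(0.52), np.float64(-0.024), np.float64(0.195))), (231, (np.float64(0.526), np.float64(-0.035), np.float64(0.176))), (234, (np.float64(0.527), np.float64(-0.038), np.float64(0.164))), (237, (np.flo
[... 815 characters left out ...]
519), np.float64(-0.036), np.float64(0.159))), (240, (np.float64(0.519), np.float64(-0.036), np.float64(0.15))), (243, (np.float64(0.53), np.float64(-0.059), np.float64(0.117))), (246, (np.float64(0.529), np.float64(-0.057), np.float64(0.109))), (249, (np.float64(0.526), np.float64(-0.05), np.float64(0.107))), (252, (np.float64(0.521), np.float64(-0.039), np.float64(0.108))), (255, (np.float64(0.519), np.float64(-0.033), np.float64(0.103))), (258, (np.float64(0.519), np.float64(-0.035), np.float64(0.092))), (261, (np.float64(0.521), np.float64(-0.037), np.float64(0.079)))]
333 
336 
339 
t 15.25 travel 261.7 rad 60.16 dz 0.6 Ftan 9.78 Frad 3.63 Fz -4.33 rotfix [-0.15 -0.5   0.12] open 0.0202
```

View pics/s5.png

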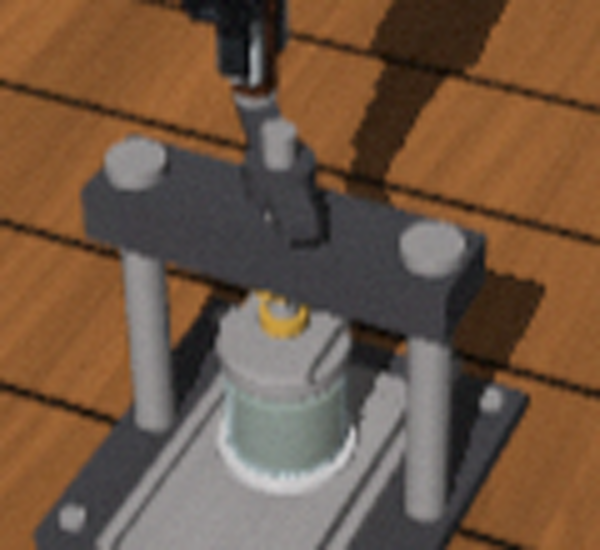

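```bash
g(){ python3 arc.py 200; }
python3 - <<'E'
import numpy as np
P=np.load('side.npz')['P']
# initial platen: points under the beam, xy near axis
m=(abs(P[...,0]-.5417)<.027)&(abs(P[...,1]+.0607)<.03)&(P[...,2]>.1)&(P[...,2]<.16)
p=P[m];print(len(p));h,e=np.histogram(p[:,2],bins=np.arange(.1,.16,.002));print([(round(a,3),int(b)) for a,b in zip(e,h)])
for v in range(234,262,1): print(v,[tuple((P[v,u]*1e3).round().astype(int)) for u in (320,324,328)])
E
python3 -m inch '{"xyz":[[-3.8,2.9,0.7],[-9.4,5.7,0.8]],"rotation":[[-0.1,-0.3,0.1],[-0.2,-0.7,0.2]],"fingers":[255,255]}' >/dev/null
python3 arc.py 200 2,2,2,2 6
```

```text
352
[(np.float64(0.1), 2), (np.float64(0.102), 6), (np.float64(0.104), 16), (np.float64(0.106), 15), (np.float64(0.108), 30), (np.float64(0.11), 57), (np.float64(0.112), 80), (np.float64(0.114), 22), (np.float64(0.116), 5), (np.float64(0.118), 5), (np.float64(0.12), 13), (np.float64(0.122), 9), (np.float64(0.124), 3), (np.float64(0.126), 2), (np.float64(0.128), 0), (np.float64(0.13), 0), (np.float64(0.132), 0), (np.float64(0.134), 1), (np.float64(0.136), 3), (np.float64(0.138), 2), (np.float64(0.14), 2), (np.float64(0.142), 2), (np.float64(0.144), 0), (np.float64(0.146), 1), (np.float64(0.148), 10), (np.float64(0.15), 10), (np.float64(0.152), 20), (np.float64(0.154), 14), (np.float64(0.156), 13)]
234 [(np.int64(545), np.int64(-36), np.int64(159)), (np.int64(533), np.int64(-33), np.int64(165)), (np.int64(522), np.int64(-33), np.int64(169))]
235 [(np.int64(544), np.int64(-35), np.int64(157)), (np.int64(534), np.int64(-36), np.int64(160)), (np.int64(522), np.int64(-33), np.int64(166))]
236 [(np.int64(544), np.int64(-35), np.int64(154)), (np.int64(534), np.int64(-35), np.int64(157)), (np
[... 3264 characters left out ...]
.int64(580), np.int64(-99), np.int64(10)), (np.int64(568), np.int64(-100), np.int64(13)), (np.int64(559), np.int64(-106), np.int64(12))]
260 [(np.int64(536), np.int64(-14), np.int64(97)), (np.int64(567), np.int64(-98), np.int64(12)), (np.int64(556), np.int64(-100), np.int64(14))]
261 [(np.int64(533), np.int64(-8), np.int64(100)), (np.int64(565), np.int64(-94), np.int64(12)), (np.int64(556), np.int64(-100), np.int64(11))]
t 15.5 travel 269.8 rad 60.2 dz 0.62 Ftan 11.12 Frad 3.43 Fz -3.43 rotfix [-0.09 -0.29  0.03] open 0.0204
278 [[-5.1, 2.1, 0.7], [-11.1, 3.9, 0.8]]
287 [[-6.1, 1.6, 0.1], [-12.3, 2.5, 0.3]]
296 [[-6.2, 0.7, 0.1], [-12.5, 0.6, 0.3]]
304 [[-6.3, -0.3, 0.1], [-12.5, -1.2, 0.3]]
```

Depth history agrees: the initial platen underside was about 104–105 mm, a gap of 4.5–5 mm, which puts contact near 210–240°. The force step also falls near 230–245°. I go on in small logged steps; 290° is safely inside the limit.

```bash
g(){ python3 arc.py 200; }
python3 -m inch '{"xyz":[[-5.1,2.1,0.6],[-11.1,3.9,0.7]],"rotation":[[0,-0.2,0],[-0.1,-0.5,0]],"fingers":[255,255]}' >/dev/null;g
python3 -m inch '{"xyz":[[-6.1,1.6,0.1],[-12.3,2.5,0.3]],"rotation":[[0,-0.2,0],[0,-0.3,0]],"fingers":[255,255]}' >/dev/null
python3 arc.py 200 2,2,2,2 6
cat > fit.py <<'E'
import numpy as np, sys
from scipy.optimize import least_squares
D=[(73.6,7.31),(84.9,6.84),(96.4,7.63),(105.7,6.35),(116.5,6.07),(127.6,6.85),(138.5,5.02),(149,7.33),(159.1,6.36),(168.7,7.15),(177.8,7.1),(186.2,6.79),(194.6,6.6),(202.6,7.57),(210.6,7.48),(218.9,8.15),(227,7.82),(235.4,8.52),(243.9,9.41),(252,10.76),(260.7,9.18),(269.8,11.12)]
D+=[tuple(map(float,a.split(':'))) for a in sys.argv[1:]]
t,F=np.array(D).T
for st in(3,None):
  best=[]
  for c in np.arange(200,275,1.):
    ramp=np.clip((t-c)/10,0,1); sl=np.clip(t-c-10,0,None)/90
    if st: A=np.c_[np.ones_like(t)];y=F-3*ramp-2*sl
    else: A=np.c_[np.ones_like(t),3*ramp+2*sl];y=F
    x,*_=np.linalg.lstsq(A,y,rcond=None);best.append((np.sum((A@x-y)**2),c,x.round(2)))
  best.sort(key=lambda b:b[0]);print(best[0]);print([b[1] for b in best if b[0]<best[0][0]*1.15])
E
python3 fit.py
```

```text
t 15.75 travel 278.6 rad 60.18 dz 0.64 Ftan 11.45 Frad 3.72 Fz -4.37 rotfix [-0.06 -0.29  0.1 ] open 0.0203
t 16.0 travel 288.2 rad 60.33 dz 0.66 Ftan 10.55 Frad 2.38 Fz -6.24 rotfix [-0.12 -0.43  0.13] open 0.0206
297 [[-5.2, -0.1, 0.7], [-11.4, -0.3, 0.8]]
305 [[-6.3, -0.4, 0.1], [-12.5, -1.5, 0.3]]
314 [[-6.1, -1.3, 0.1], [-12.1, -3.3, 0.3]]
323 [[-5.9, -2.3, 0.1], [-11.5, -5.1, 0.3]]
(np.float64(11.484275252525254), np.float64(230.0), array([6.92]))
[np.float64(230.0), np.float64(231.0), np.float64(229.0), np.float64(232.0), np.float64(228.0), np.float64(233.0), np.float64(227.0), np.float64(226.0), np.float64(224.0), np.float64(234.0), np.float64(225.0), np.float64(223.0), np.float64(222.0), np.float64(235.0)]
(np.float64(11.352314521017249), np.float64(230.0), array([6.96, 0.94]))
[np.float64(230.0), np.float64(229.0), np.float64(231.0), np.float64(228.0), np.float64(232.0), np.float64(223.0), np.float64(224.0), np.float64(226.0), np.float64(227.0), np.float64(222.0), np.float64(225.0), np.float64(233.0), np.float64(221.0), np.float64(213.0), np.float64(214.0), np.float64(212.0), np.float64(215.0), np.float64(220.0), np.float64(211.0), np.float64(210.0), np.float64(207.0), np.float64(208.0), np.float64(234.0), np.float64(209.0), np.float64(216.0), np.float64(206.0), np.float64(205.0), np.float64(218.0), np.float64(219.0), np.float64(217.0), np.float64(204.0)]
```

```bash
g(){ python3 arc.py 200; }
python3 -m inch '{"xyz":[[-5.2,-0.1,0.6],[-11.4,-0.3,0.7]],"rotation":[[-0.1,-0.3,0.1],[-0.1,-0.6,0.2]],"fingers":[255,255]}' >/dev/null;g
python3 -m inch '{"xyz":[[-6.3,-0.4,0.1],[-12.5,-1.5,0.3]],"rotation":[[0,-0.2,0],[0,-0.3,0]],"fingers":[255,255]}' >/dev/null
python3 arc.py 200 2,2 6
python3 fit.py 278.6:11.45 288.2:10.55
```

```text
t 16.25 travel 297.0 rad 60.37 dz 0.7 Ftan 12.1 Frad 3.28 Fz -5.39 rotfix [-0.01 -0.32 -0.09] open 0.021
t 16.5 travel 306.7 rad 60.44 dz 0.74 Ftan 11.0 Frad -0.13 Fz -6.89 rotfix [-0.02 -0.44 -0.1 ] open 0.0206
315 [[-4.8, -1.9, 0.8], [-10.8, -4.0, 0.9]]
324 [[-5.8, -2.4, 0.1], [-11.3, -5.3, 0.3]]
(np.float64(12.127098713991769), np.float64(230.0), array([6.93]))
[np.float64(230.0), np.float64(231.0), np.float64(229.0), np.float64(232.0), np.float64(228.0), np.float64(233.0), np.float64(227.0), np.float64(226.0), np.float64(224.0), np.float64(234.0), np.float64(225.0), np.float64(223.0), np.float64(222.0), np.float64(235.0)]
(np.float64(12.078110478989597), np.float64(230.0), array([6.96, 0.97]))
[np.float64(230.0), np.float64(231.0), np.float64(229.0), np.float64(232.0), np.float64(228.0), np.float64(227.0), np.float64(233.0), np.float64(224.0), np.float64(223.0), np.float64(226.0), np.float64(225.0), np.float64(222.0), np.float64(221.0), np.float64(234.0), np.float64(220.0), np.float64(235.0), np.float64(214.0), np.float64(213.0)]
```

```bash
python3 -m inch '{"xyz":[[-4.8,-1.9,0.6],[-10.8,-4,0.7]],"rotation":[[0,-0.2,0],[0,-0.5,0]],"fingers":[255,255]}' >/dev/null
python3 arc.py 200 1 3
python3 fit.py 278.6:11.45 288.2:10.55 297:12.1 306.7:11
```

```text
t 16.75 travel 315.3 rad 60.45 dz 0.69 Ftan 10.54 Frad 1.66 Fz -5.35 rotfix [ 0.06 -0.39 -0.17] open 0.0203
318 [[-1.7, -1.4, 0.7]]
(np.float64(13.101297673314338), np.float64(230.0), array([6.95]))
[np.float64(230.0), np.float64(231.0), np.float64(229.0), np.float64(232.0), np.float64(228.0), np.float64(233.0), np.float64(227.0), np.float64(226.0), np.float64(224.0), np.float64(234.0), np.float64(225.0), np.float64(223.0), np.float64(222.0), np.float64(235.0), np.float64(236.0), np.float64(221.0)]
(np.float64(13.100232960520165), np.float64(230.0), array([6.96, 1.  ]))
[np.float64(230.0), np.float64(231.0), np.float64(229.0), np.float64(232.0), np.float64(228.0), np.float64(233.0), np.float64(227.0), np.float64(226.0), np.float64(224.0), np.float64(223.0), np.float64(225.0), np.float64(234.0), np.float64(222.0), np.float64(221.0), np.float64(235.0), np.float64(236.0), np.float64(237.0)]
```

About 85° past the fitted contact at ~230°. Now I relax, open partly (the hub is on the inner side) and rise.

```bash
python3 -m inch '{"xyz":[[0,0,0],[0,0,0]],"rotation":[[0,0,0],[0,0,0]],"fingers":[255,255]}'
python3 arc.py 200
python3 -m inch '{"xyz":[[0,0,0],[0,0,0],[0,0,0],[0,0,0]],"rotation":[[0,0,0],[0,0,0],[0,0,0],[0,0,0]],"fingers":[150,140,140,140]}'
python3 arc.py 200
python3 - <<'E'
from h import *
c=read_camera("wrist");cv2.imwrite("pics/w6.png",c["img"][:,:,::-1])
E
```

```text
time: 17.0
eef_pos: [0.5209, -0.1178, 0.3963]
ee_rot: [1.0, -0.002, 0.003, 0.0]
ft_force: [0.5, -0.5, 1.9]
opening: 0.0207
t 17.0 travel 315.4 rad 60.46 dz 0.6 Ftan 0.67 Frad 0.29 Fz 1.9 rotfix [ 0.05 -0.38 -0.17] open 0.0207
time: 17.5
eef_pos: [0.5209, -0.1177, 0.3963]
ee_rot: [1.0, -0.001, 0.003, 0.0]
ft_force: [0.8, -0.2, 0.4]
opening: 0.0383
t 17.5 travel 315.5 rad 60.37 dz 0.59 Ftan 0.81 Frad -0.03 Fz 0.45 rotfix [ 0.05 -0.37 -0.17] open 0.0383
```

View pics/w6.png

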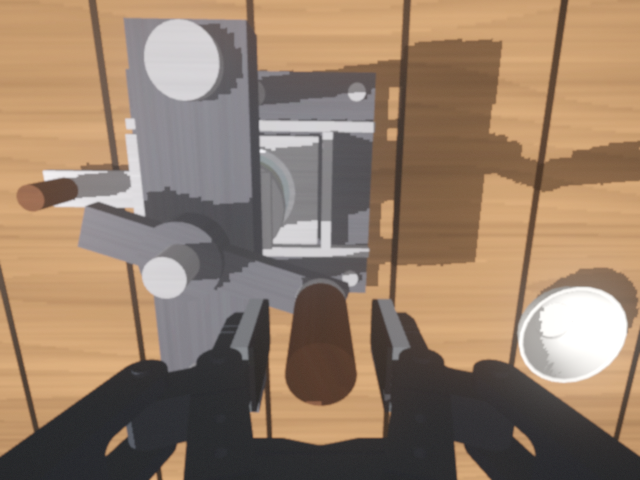

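The pads are clear of the grip at (320,355) on both sides. I rise, then check the crank angle, tray and platen.

```bash
python3 -m inch '{"xyz":[[0,0,15],[0,0,-15],[0,0,-40],[0,0,-75],[0,0,-110],[0,0,-140],[0,0,-150],[0,0,-150]],"rotation":[[0,0,0],[0,0,0],[0,0,0],[0,0,0],[0,0,0],[0,0,0],[0,0,0],[0,0,0]],"fingers":[140,140,140,140,140,140,140,140]}' --help 2>/dev/null | head -0; echo skip
```

```text
skip
```

That command was malformed: the first row pointed down, and there was a stray argument. I check whether it ran.

```bash
python3 s.py; python3 arc.py 200
```

```text
t 17.55 p [ 0.5209 -0.1177  0.3963] tip [ 0.522  -0.1179  0.2233] x_t [ 1.    -0.003  0.007] y_t [-0.003 -1.     0.001] F [ 0.84 -0.01 -0.32] M [-0.01 -0.   -0.06] open 0.0384
t 17.55 travel 315.4 rad 60.37 dz 0.6 Ftan 0.8 Frad -0.27 Fz -0.32 rotfix [ 0.05 -0.37 -0.17] open 0.0384
```

It didn't run, as the time and pose are unchanged. Now the proper lift.

```bash
python3 -m inch '{"xyz":[[0,0,-10],[0,0,-25],[0,0,-45],[0,0,-75],[0,0,-105],[0,0,-130],[0,0,-145],[0,0,-150]],"rotation":[[0,0,0],[0,0,0],[0,0,0],[0,0,0],[0,0,0],[0,0,0],[0,0,0],[0,0,0]],"fingers":[140,140,140,140,140,140,140,140]}'
python3 - <<'E'
from h import *
c=read_camera("wrist");cv2.imwrite("pics/w7.png",c["img"][:,:,::-1])
s=read_camera("side");cv2.imwrite("pics/s7.png",cv2.resize(s["img"][170:350,250:410],None,fx=3.3,fy=3.3,interpolation=cv2.INTER_CUBIC)[:,:,::-1])
im=c["img"].astype(int);m=((im[...,0]<140)&(im[...,0]-im[...,2]>25)&(im[...,0]-im[...,1]>22)).astype(np.uint8)
P=cloud(c);H=P[...,2]
for a,b,l in((.25,.27,"grip"),(.22,.245,"screw"),(.185,.2,"caps"),(.065,.076,"knob")):
    q=P[(H>a)&(H<b)]; 
    if l=="knob": q=q[(q[:,1]>.05)]
    if l=="caps": continue
    print(l,len(q),q.mean(0).round(4),(q.max(0)+q.min(0))/2)
E
```

```text
time: 18.55
eef_pos: [0.52, -0.1175, 0.5475]
ee_rot: [1.0, -0.001, 0.004, 0.001]
ft_force: [-0.1, 0.3, -0.2]
opening: 0.0387
grip 923 [ 0.5221 -0.1185  0.2576] [ 0.52157413 -0.11845324  0.25525139]
screw 639 [ 0.5379 -0.0807  0.2287] [ 0.53610965 -0.09162118  0.23249715]
knob 307 [0.5443 0.0924 0.0697] [0.54421344 0.09330343 0.06903871]
```

View pics/w7.png

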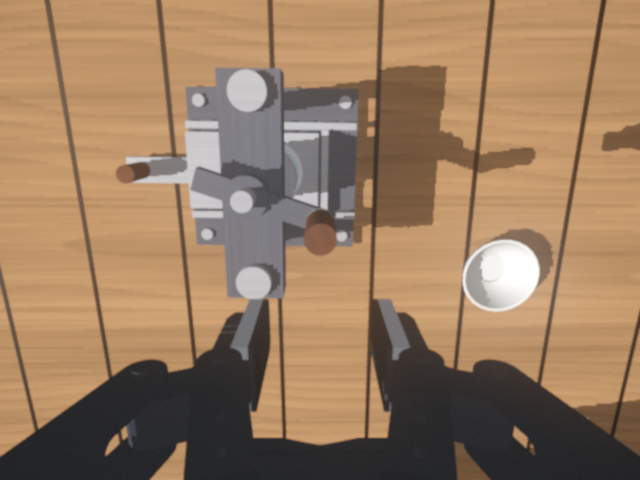

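View pics/s7.png

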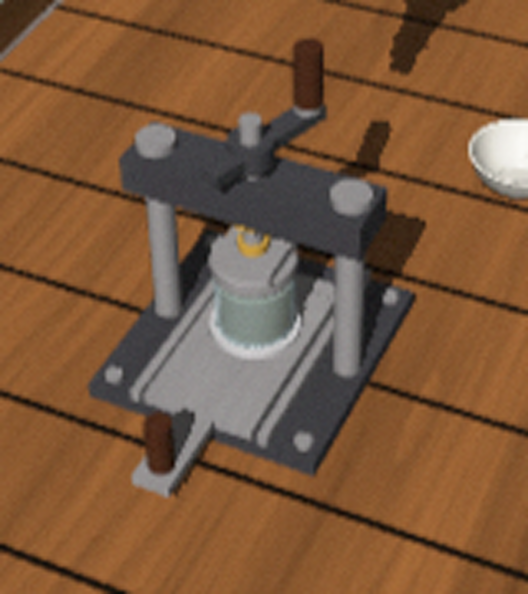

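```bash
python3 -c "
from workcell import *
print(hand_in())"
```

```text
the job is handed in; nothing more can be done
None
```

The job is handed in: the tray is home and the crank stands about 85° past first contact with the jar's lid. The hand-in gave no verdict, and I could not measure the squeeze on the jar directly.

**What I did:** I pushed the tray in with shut fingers until the force stepped from 2.5 to 9 N at the expected stop. I then gripped the crank and wound it clockwise 315°. I released it, raised the hand clear and handed in at about 19 s of robot time.

**Last checks:**
- **Tray:** the knob measures y = 0.092–0.093 m, against 0.094 expected at home, and the tray plate was flush with the base edge just after the push.
- **Crank:** after release the grip is at 315° of travel by wrist camera, the same as while I held it. The gripper is clear of everything.
- **Contact:** a fit of the force at the grip puts first contact at about 230° (221–237° plausible). That makes the added turn about 78–94°, within the allowed 63–117°. The starting gap from side-camera depth, about 4.5–5 mm, gives 200–225°, roughly in agreement.
- **Bystanders:** I kept clear of them but did not re-measure their positions at the end.

**What disagreed:**
- **Force readings:** they scattered by about 1 N, and the rise at contact looked more gradual than the 10° described, which is why the contact angle is uncertain by roughly ±8°. The last reading, at the final angle, was 10.5 N where the fit expected about 11.6 N.
- **Bad command:** one lift command I typed had a wrong first row and a stray argument. Robot time and pose were unchanged afterwards, so it did not run.

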